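# Open the label printer for a wider roll

## Task

Make the small label printer ready for the wide new roll: press its two release tabs down together, one fingertip on each, and hold both down until the cover has sprung well clear of the hooks. When the cover stands open, reach into the printer from above and push the sliding roll guide outwards with the fingers until it is at its stop. Press and push only, gently: grip or lift nothing, and leave the other things on the table where they are.

Things in the scene. Friction and masses are not known exactly. Their poses are not given: they have to be found in the camera images.
- printer: desktop label printer, grey case with a black cover, 195 mm deep (x), 124 mm wide (y), 124 mm high with the cover shut; it does not move. Origin under its middle, on the table; x points to its back (where the cover is hinged), y to its left, z up. Case rim at z = 86 mm. The well inside is 112 mm wide, reaches from x = -40 to 84 mm and is open upwards once the cover is open.
- tab_left (a joint): left release tab, a sprung rocker at the front of the printer: rad, 0 up, 0.32 fully down (pressing point about 9 mm lower). At its pressing point it takes about 2 N to start and 3 N to hold down, more nearer the hook; it springs back. At its rear end a hook stands up and holds the cover shut; the hook is off the cover from about 0.17 rad.
- tab_right (a joint): right release tab, the same as the left one, mirrored; one tab alone does not free the cover.
- tab_left_top (a point): pressing point on the top face of the left tab's finger pad, 98 mm above the table when up; the pad reaches 16 mm to the front and 26 mm to the back of it, is 29 mm wide (printer y, this point in the middle) and stands 12 mm proud of everything beside it; the hook begins 24 mm behind this point, is 16 mm higher and leans 11 mm forward when the tab is down. Moves with the tab.
- tab_right_top (a point): pressing point of the right tab's finger pad, as on the left; 72 mm from the left one along printer y.
- cover (a joint): printer cover: rad, 0 shut, 1.62 fully open (a little past upright). Its spring opens it by itself against a damper once both hooks are off, in about 5 s. If a tab is let go before the cover has risen by about 0.37 rad (some 48 mm at its front edge), its hook catches the cover again on a safety lip. Open, the cover stands behind x = 60 mm of the printer, up to 225 mm high.
- cover_front (a point): middle of the cover's front edge, 130 mm ahead of its hinge; 105 mm above the table when shut.
- roll_guide (a joint): sliding roll guide in the well under the cover, at printer x = 0: metres it has been pushed outwards, towards the printer's right side (printer -y); 0.046 at its stop. It starts between 0 and 0.012, slides with about 1.5 N and stays where it is left.
- guide_face (a point): top of the guide's inner (left) face, in the middle: 76 mm above the table; the guide is an upright grey plate, round at the top, 4 mm thick and 62 mm long (printer x), whose rounded top reaches 89 mm above the table in the middle. On that face a round boss of 18 mm diameter stands out by 4 mm, up to 59 mm above the table. Opposite, a fixed plate of the same shape stands at printer y = 46 to 50 mm (boss to 42 mm), so the gap to put the fingers in is 42 to 54 mm wide.
- frame_post (a point): point on the front right post of the shelf frame at the robot's left, 200 mm above the table; the post is 40 mm square, fixed, and rises from the table to the shelf 0.8 m above it. Keep the arm clear of it.
- label_roll: new roll of white labels standing on end near the table edge, in front of the printer, 58 mm diameter, 80 mm high; origin at the middle of its underside. Not to be moved.
- calculator: desk calculator, 146x102x17 mm, bystander. Origin at its underside.
- gift_box_3: small black gift box, 90x120x40 mm; bystander. Origin at its underside.
- tape_roll_clear: roll of clear packing tape lying flat, 90 mm diameter, 48 mm high; bystander. Origin at its underside.
- marker_blue: white marker with blue cap, 136 mm long, lying at the far right; bystander. Origin at its underside.
- marker_red: white marker with red cap, 136 mm long, lying at the left; bystander. Origin at its underside.

How it is judged (in metres and radians):
On the way, in this order (a step that is already met when the one before it is completed fails the run):
1. both release tabs are pressed down together while the cover is still shut (value of joint each of tab_left, tab_right above 0.14 rad and value of joint cover below 0.2 rad), for 0.1 s.
2. both tabs are still held down when the cover has risen clear of the hooks (0.4 rad) (value of joint each of tab_left, tab_right above 0.14 rad and value of joint cover above 0.4 rad), for 0.05 s.
At the end, for the whole second after the job is handed in: the cover stands open (over 1.45 rad), the roll guide is within 5 mm of its outer stop, both tabs are up again, and the six loose things are within 20 mm of where they were (value of joint cover above 1.45 rad and value of joint roll_guide above 0.041 m and value of joint each of tab_left, tab_right below 0.05 rad and distance of each of label_roll, calculator, gift_box_3, tape_roll_clear, marker_blue, marker_red from where it was at the start of the episode below 0.02 m); the robot touches nothing.
It fails at once if a loose thing is lifted (10 mm) or shoved (20 mm) (height (world z) of any of label_roll, calculator, gift_box_3, tape_roll_clear, marker_blue, marker_red above 0.01 m or distance of any of label_roll, calculator, gift_box_3, tape_roll_clear, marker_blue, marker_red from where it was at the start of the episode above 0.02 m).
It fails at once if the roll guide is gripped or forced (over 35 N) (contact force between the fingers and roll_guide above 35 N).
It fails at once if the cover is gripped or forced (over 25 N) (contact force between the fingers and cover above 25 N).
It fails at once if a tab is forced (over 60 N) (contact force between the fingers and tab_left above 60 N or contact force between the fingers and tab_right above 60 N).
It also fails if it takes over 51 s, if anything falls off the work surface, if the arm or the gripper's body presses on something with over 40 N, if the wrist force passes 120 N, or if a joint passes its speed limit or range.

## Robot

A 6-joint arm with a two-finger parallel gripper is mounted at the origin on a cart in front of the work surface, level with it; the furniture and walls round the work are solid. World frame = base frame: x ahead of the robot, y to its left, z up, the work surface at z = 0. Lengths are in m, angles in degrees, forces in N, time in s.
With the tool pointing down it reaches from about 0.375 to 0.75 m from the base axis. Payload 9 kg.
Tool frame: the origin (TCP) lies at the very end of the fingers, on their centre line; the grasp point (between the pads) lies 19 mm behind it; x points along the fingers, y is the direction in which the jaws open and shut, and the axes are right-handed (so a half turn about x gives the same grasp; the last joint's range is limited). The gripper opens to 85 mm and grips with 20 to 120 N. Pads are 22 mm wide; open, the fingers measure 114 mm over their backs; the gripper's body (76 mm by 85 mm) begins 54 mm behind the grasp point. The pads swing forward as they close: fully open they stand 13 mm farther back than shut.
Start: joints at [55.823, 5.964, 5.575, 89.605, 0, 77.527], TCP at [0.222, 0.557, 0.231] pointing down, gripper open.
Joint ranges: [-171.21, 171.21], [-48.23, 106.86], [-62.78, 66.21], [-105.2, 120.99], [-86.42, 89.51], [-180, 180]. Speed limits (degrees/s): [127.2, 127.2, 147.25, 180, 180, 180].

## Interface

Orientations are given as [roll, pitch, yaw] about the fixed x, y, z axes, in that order (R = Rz(yaw) Ry(pitch) Rx(roll)).
In Python, from station import arm, capture, get_calibration gives the robot as it stands. Calls block until the motion is done:
- arm.goto(position, orientation): joint-space move of the TCP to a pose.
- arm.move_straight(position, rotation=None, vel=0.15, contact_N=None): straight line of the TCP; rotation=None keeps the orientation; vel is the mean speed in m/s. With contact_N (N) it stops when the force on the tool has changed by that much, and returns True; else False.
- arm.goto_joints(angles): joint-space move.
- arm.grip(opening, strength=None): finger opening in m; strength is the grip in N (None keeps the last); returns when the fingers have stopped.
- arm.wait(seconds).
- arm.inverse_kinematics(position, orientation): joint angles nearest the present ones, or None.
- arm.get_state(): the state.
- capture(name): name is "scene" or "side" or "wrist"; returns the picture (420x560x3 uint8, red, green, blue); there is no depth.
- get_calibration(name): a dict with "fx", "fy", "cx", "cy" (pixels), "rvec" (rotation vector, rad) and "tvec" (3), from world to camera coordinates, as OpenCV has them; the wrist camera has in their place "T_tool_cam" (4x4, takes a point from camera to tool coordinates, whose origin is the TCP and whose axes are the tool frame's). Camera axes: x right, y down, z forward; pixel columns grow to the right and rows downward; lengths in m; the calibration is good to about 2 mm. The wrist camera is an equidistant fisheye: a pixel r from the principal point sees the ray r / f radians off the axis. A picture is of the moment at which its call begins: read the wrist's pose just before it. get_calibration takes no time and is no camera call.
A pose or a line that the arm cannot do raises arm.PlanningError and nothing moves.
- arm.sign_off(): hands the job in, once; it reports no verdict.
The state is a dict: "time": time; "q": joint angles; "qd": joint speeds; "tau": joint torques, N m; "tool_pos": TCP position; "ee_rot": TCP orientation; "force": force on the tool from outside, world axes, zero at the start; "wrist_torque": the same for the moment, N m; "opening": finger opening in m.
Only numpy, scipy, OpenCV 4.12 (cv2) and the standard library are available. Lean on these libraries where they do the work, as an engineer would, in place of code of your own. Each camera call takes 0.05 s, during which the arm holds its last target. There are 200 camera calls.

## Working session

There is one attempt and no reset: what is moved stays moved. The work goes in short steps, each a Python script; the robot and the scene stay as the last script left them, time stands still between calls to the robot, and variables do not carry over. Pictures are saved under pics/ and viewed, about 8 in all and at most 12, crops included, and the job is handed in when it is done.

```bash
mkdir -p pics; ls
python3 - <<'E'
from station import arm, capture, get_calibration
import cv2,json
for n in ["scene","side","wrist"]:
    cv2.imwrite(f"pics/a_{n}.png",capture(n)[:,:,::-1])
    c=get_calibration(n); print(n,{k:(v.tolist() if hasattr(v,'tolist') else v) for k,v in c.items()})
s=arm.get_state(); print(s)
E
```

```text
pics
scene {'fx': 543.0330502662857, 'fy': 543.0330502662857, 'cx': 277.27484725958897, 'cy': 213.43805522558418, 'rvec': [1.7847303855582162, 1.483670496369347, -0.7611299705454941], 'tvec': [-0.10613575321416534, -0.18179625560264343, 1.9490708058647457]}
side {'fx': 470.47274542566646, 'fy': 470.47274542566646, 'cx': 280.5933423946791, 'cy': 206.909068533351, 'rvec': [2.1202698873285333, -0.33412806975072695, 0.21410341736654973], 'tvec': [-0.5013437888924942, 0.177637710094614, 1.1753675069733032]}
wrist {'fx': 325.19226210127806, 'fy': 325.19226210127806, 'cx': 276.0657938391092, 'cy': 206.56128159582272, 'T_tool_cam': [[0.00015201890059729966, -0.31360749456213954, 0.9495526927162657, -0.141638914238817], [0.999999913251672, -0.0003205599074351428, -0.0002659661530896904, -0.0009588392876060947], [0.0003877975021904769, 0.9495526507760398, 0.313607418626049, -0.08055032104314226], [0.0, 0.0, 0.0, 1.0]]}
{'time': 0.15, 'q': array([ 5.58221866e+01,  5.99007811e+00,  5.53835031e+00,  8.96037191e+01,
       -2.03591671e-05,  7.75253269e+01]), 'qd': array([-0.01729196, -0.05649607,  0.04936764,  0.10436442,  0.00995712,
       -0.06540975]), 'tau': array([ 3.00496838e-03, -5.57356739e+01,  5.04006028e+01,  1.26373160e-02,
       -2.72258812e-04, -1.89692605e-05]), 'tool_pos': array([0.22174602, 0.55726335, 0.23071805]), 'ee_rot': array([-102.45363501,   89.94455312, -124.15677535]), 'force': array([ 0.7485819 , -0.59488269, -0.11049961]), 'wrist_torque': array([-0.01433124,  0.01386138, -0.02621428]), 'opening': 0.08547266826463719}
```

View pics/a_scene.png

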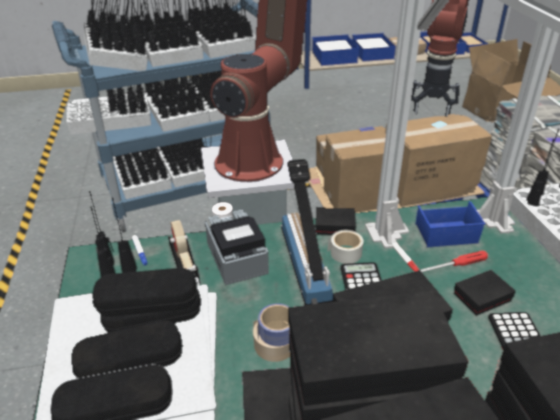

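View pics/a_side.png

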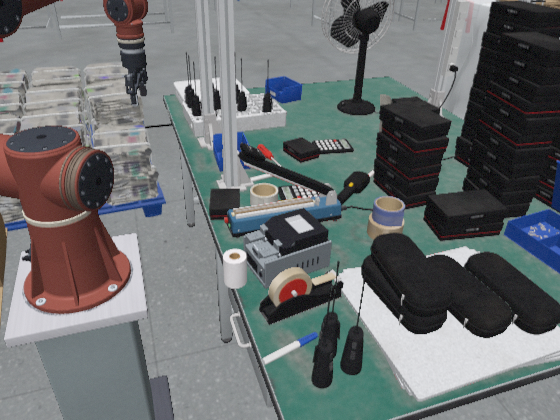

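The scene view shows the printer near pixel (238,248), the label roll at (222,210), a paper cutter with a raised lever beside the printer, and the post foot at (388,232). In the side view the printer is at (288,245), with its tabs facing the robot. Next I'll zoom in on the printer in both views.

```bash
cat > h.py <<'E'
import numpy as np, cv2
from station import arm, capture, get_calibration
def ray(n,uv):
    c=get_calibration(n); R=cv2.Rodrigues(np.array(c['rvec']))[0]; t=np.array(c['tvec'])
    d=R.T@np.array([(uv[0]-c['cx'])/c['fx'],(uv[1]-c['cy'])/c['fy'],1]); return -R.T@t,d/np.linalg.norm(d)
def onz(n,uv,z):
    o,d=ray(n,uv); return o+d*(z-o[2])/d[2]
def two(a,b):
    (o1,d1),(o2,d2)=ray("scene",a),ray("side",b)
    s=np.linalg.lstsq(np.c_[d1,-d2],o2-o1,rcond=None)[0]; p,q=o1+s[0]*d1,o2+s[1]*d2
    return (p+q)/2,np.linalg.norm(p-q)
def proj(n,P):
    c=get_calibration(n); return cv2.projectPoints(np.array(P,float).reshape(-1,1,3),np.array(c['rvec']),np.array(c['tvec']),np.array([[c['fx'],0,c['cx']],[0,c['fy'],c['cy']],[0,0,1]]),None)[0].reshape(-1,2)
def wproj(P,pos,rpy):
    from scipy.spatial.transform import Rotation as Ro
    c=get_calibration("wrist"); T=np.eye(4); T[:3,:3]=Ro.from_euler('xyz',rpy,degrees=True).as_matrix(); T[:3,3]=pos
    M=np.linalg.inv(T@np.array(c['T_tool_cam'])); q=np.atleast_2d(P)@M[:3,:3].T+M[:3,3]
    r=np.hypot(q[:,0],q[:,1]); th=np.arctan2(r,q[:,2]); return np.c_[c['cx']+c['fx']*th*q[:,0]/r,c['cy']+c['fy']*th*q[:,1]/r]
def wray(uv,pos,rpy):
    from scipy.spatial.transform import Rotation as Ro
    c=get_calibration("wrist"); T=np.eye(4); T[:3,:3]=Ro.from_euler('xyz',rpy,degrees=True).as_matrix(); T[:3,3]=pos
    M=T@np.array(c['T_tool_cam']); v=(np.array(uv)-[c['cx'],c['cy']])/c['fx']; th=np.hypot(*v)
    d=np.r_[np.sin(th)*v/th,np.cos(th)]; return M[:3,3],M[:3,:3]@d
def wonz(uv,pos,rpy,z):
    o,d=wray(uv,pos,rpy); return o+d*(z-o[2])/d[2]
E
python3 - <<'E'
import cv2,numpy as np
a=cv2.imread('pics/a_scene.png')[155:305,190:340]; b=cv2.imread('pics/a_side.png')[145:295,200:350]
o=np.hstack([cv2.resize(x,(400,400),interpolation=cv2.INTER_CUBIC) for x in(a,b)])
cv2.imwrite('pics/b.png',o)
E
```

```text
(no output)
```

View pics/b.png

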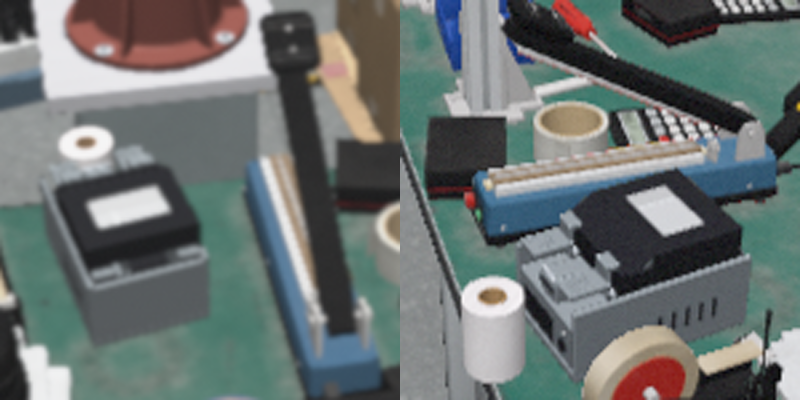

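Run:
```python
from h import *
np.set_printoptions(precision=3,suppress=True)
k=150/400
S=lambda u,v:(190+u*k,155+v*k)
D=lambda u,v:(200+(u-400)*k,145+v*k)
BR=two(S(95,287),D(748,260));print("BR",BR)
print("BL z",onz("scene",S(208,258),.086),"BR z",onz("scene",S(95,287),.086),onz("side",D(748,260),.086))
print("FR",onz("scene",S(45,188),.086),onz("side",D(567,325),.086))
print("cover label corners z.12 ", [onz("scene",S(*p),.122) for p in[(87,207),(160,186),(172,209),(97,229)]],[onz("side",D(*p),.122) for p in[(627,192),(674,185),(706,222),(663,236)]])
print("roll",onz("scene",S(86,143),.08),onz("side",D(492,296),.08))
print("post",onz("side",D(478,108),0), onz("scene",(388,235),0))
print("gift",[onz("side",D(*p),.04)for p in[(430,120),(508,120),(497,160)]])
print("tape",onz("side",D(570,122),.048),onz("scene",(347,241),.048))
print("lever tip",two(S(291,30),D(540,22)),"lever hinge",two(S(340,330),D(745,125)))
print("bluebase",two(S(253,165),D(480,185)),two(S(375,358),D(775,150)))
```

```text
BR (array([ 0.613, -0.138,  0.078]), np.float64(0.004578795497075437))
BL z [ 0.598 -0.023  0.086] BR z [ 0.619 -0.137  0.086] [ 0.609 -0.151  0.086]
FR [ 0.454 -0.172  0.086] [ 0.419 -0.191  0.086]
cover label corners z.12  [array([ 0.54 , -0.134,  0.122]), array([ 0.521, -0.059,  0.122]), array([ 0.56 , -0.052,  0.122]), array([ 0.577, -0.128,  0.122])] [array([ 0.518, -0.06 ,  0.122]), array([ 0.566, -0.061,  0.122]), array([ 0.573, -0.128,  0.122]), array([ 0.526, -0.138,  0.122])]
roll [ 0.374 -0.122  0.08 ] [ 0.368 -0.126  0.08 ]
post [0.464 0.345 0.   ] [0.49  0.353 0.   ]
gift [array([0.388, 0.266, 0.04 ]), array([0.476, 0.24 , 0.04 ]), array([0.442, 0.158, 0.04 ])]
tape [0.541 0.202 0.048] [0.55  0.207 0.048]
lever tip (array([0.469, 0.082, 0.25 ]), np.float64(0.014232920453124163)) lever hinge (array([0.711, 0.084, 0.079]), np.float64(0.006915215011518869))
bluebase (array([0.408, 0.064, 0.061]), np.float64(0.023864877165071928)) (array([0.744, 0.099, 0.05 ]), np.float64(0.03225886255277775))
```

```bash
cat >> h.py <<'E'
def rpy(psi,tau):
    from scipy.spatial.transform import Rotation as Ro
    p,t=np.radians([psi,tau]); x=np.array([np.sin(t)*np.cos(p),np.sin(t)*np.sin(p),-np.cos(t)])
    z=np.array([np.cos(t)*np.cos(p),np.cos(t)*np.sin(p),np.sin(t)]); return Ro.from_matrix(np.c_[x,np.cross(z,x),z]).as_euler('xyz',degrees=True)
E
python3 - <<'E'
from h import *
from scipy.spatial.transform import Rotation as Ro
np.set_printoptions(precision=3,suppress=True)
s=arm.get_state()
print(Ro.from_euler('xyz',s['ee_rot'],degrees=True).as_matrix())
u=np.array([.222,.557])/np.hypot(.222,.557)
for r,z in[(.38,.33),(.4,.33),(.42,.3),(.42,.26)]: print(r,z,arm.inverse_kinematics([*(u*r),z],s['ee_rot']))
for p in[(.42,-.12,.13),(.42,-.12,.09),(.40,-.12,.28),(.506,-.103,.07),(.50,-.14,.07),(.506,-.103,.28)]:
    for t in(0,10,15,20): print(p,t,arm.inverse_kinematics(list(p),rpy(12,t)))
E
```

```text
[[-0.001  0.37   0.929]
 [-0.001  0.929 -0.37 ]
 [-1.    -0.001 -0.   ]]
0.38 0.33 [ 48.335 -29.142 -14.71  104.487  -0.007  70.038]
0.4 0.33 [ 49.37  -25.686 -12.278 103.463  -0.006  71.073]
0.42 0.3 [ 50.3   -23.649 -14.023  99.681  -0.005  72.004]
0.42 0.26 [ 50.3   -25.142 -19.38   95.817  -0.005  72.004]
(0.42, -0.12, 0.13) 0 [-33.205 -23.461 -31.666  81.795   0.    -45.205]
(0.42, -0.12, 0.13) 10 [-38.918 -36.121 -41.059  78.719   7.747 -50.488]
(0.42, -0.12, 0.13) 15 [-42.207 -42.516 -45.662  77.948  12.119 -53.26 ]
(0.42, -0.12, 0.13) 20 None
(0.42, -0.12, 0.09) 0 [-33.205 -22.695 -35.255  77.44    0.    -45.205]
(0.42, -0.12, 0.09) 10 [-38.918 -35.763 -44.983  74.437   7.747 -50.488]
(0.42, -0.12, 0.09) 15 [-42.207 -42.431 -49.762  73.762  12.119 -53.26 ]
(0.42, -0.12, 0.09) 20 None
(0.4, -0.12, 0.28) 0 [-34.779 -24.949 -17.121  97.828   0.    -46.779]
(0.4, -0.12, 0.28) 10 [-40.968 -35.968 -25.207  94.699   7.968 -52.545]
(0.4, -0.12, 0.28) 15 [-44.55  -41.358 -29.153  93.803  12.471 -55.631]
(0.4, -0.12, 0.28) 20 [-48.466 -46.607 -33.01   93.425  17.312 -58.913]
(0.506, -0
[... 304 characters left out ...]
07) 0 [-30.096  -6.214 -23.425  72.789   0.    -42.096]
(0.5, -0.14, 0.07) 10 [-34.497 -17.732 -34.05   66.761   7.236 -46.059]
(0.5, -0.14, 0.07) 15 [-36.966 -23.41  -39.207  64.226  11.258 -47.98 ]
(0.5, -0.14, 0.07) 20 [-39.608 -29.033 -44.267  62.029  15.549 -49.862]
(0.506, -0.103, 0.28) 0 [-26.041  -7.652  -2.832  94.821   0.    -38.041]
(0.506, -0.103, 0.28) 10 [-30.133 -19.167 -13.303  88.415   6.69  -41.697]
(0.506, -0.103, 0.28) 15 [-32.449 -24.863 -18.414  85.62   10.442 -43.456]
(0.506, -0.103, 0.28) 20 [-34.945 -30.521 -23.45   83.117  14.472 -45.164]<sys>:0: UserWarning: Gimbal lock detected. Setting third angle to zero since it is not possible to uniquely determine all angles.
```

Run:
```python
from h import *
np.set_printoptions(precision=3,suppress=True)
u=np.array([.222,.557])/np.hypot(.222,.557)
arm.move_straight([*(u*.4),.33],vel=.2)
o=rpy(12,15)
q=arm.inverse_kinematics([.40,-.12,.27],o); print(q)
arm.goto_joints(q)
arm.grip(.0575)
s=arm.get_state(); print(s['time'],s['tool_pos'],s['ee_rot'],s['opening'],s['force'])
np.savez('look1.npz',p=s['tool_pos'],r=s['ee_rot'])
cv2.imwrite('pics/c.png',capture("wrist")[:,:,::-1])
a=cv2.imread('pics/c.png'); cv2.imwrite('pics/c2.png',cv2.resize(a,(784,588),interpolation=cv2.INTER_CUBIC))
```

```text
[-44.55  -41.891 -30.543  92.947  12.471 -55.631]
3.8083 [ 0.4  -0.12  0.27] [-0.002 75.001 12.023] 0.0571986002102429 [ 0.308 -0.207  0.618]
```

View pics/c2.png

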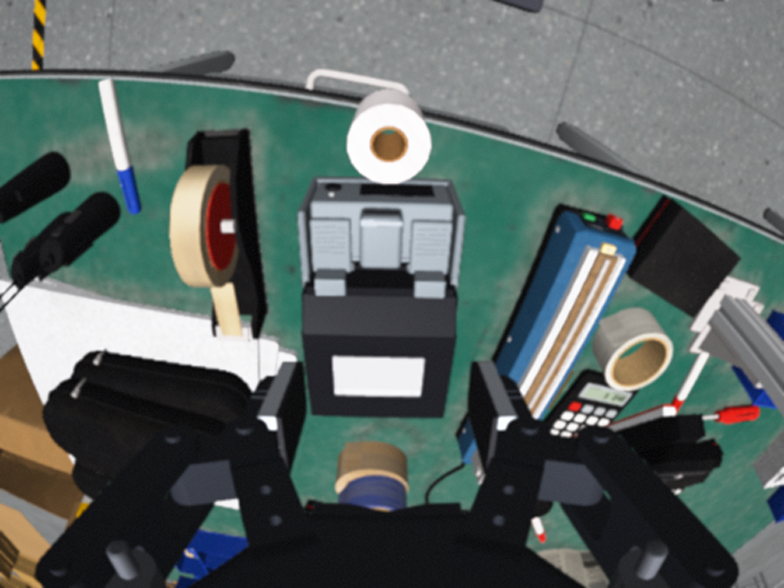

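Run:
```python
import cv2
a=cv2.imread('pics/c.png')[120:300,205:345]; cv2.imwrite('pics/c3.png',cv2.resize(a,None,fx=3.333,fy=3.333,interpolation=cv2.INTER_CUBIC)); print(a.shape)
```

```text
(180, 140, 3)
```

View pics/c3.png

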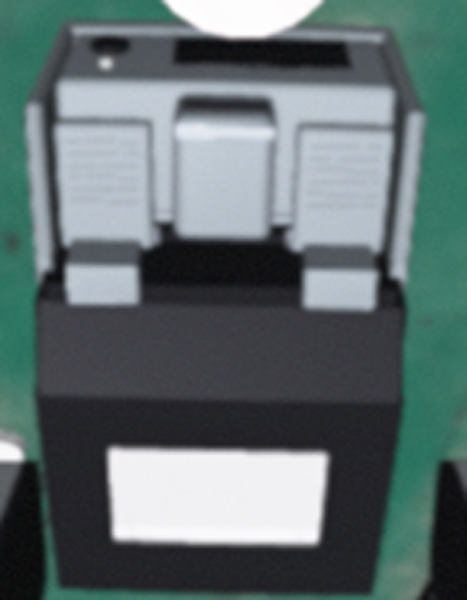

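The wrist crop shows both pads. The right pad's front edge runs (57..150,122) and the left pad's runs (300..392,126). The hook tops are at (103,283) and (341,288), and the cover is shut behind them.

Run:
```python
from h import *
np.set_printoptions(precision=4,suppress=True)
L=np.load('look1.npz'); p,r=L['p'],L['r']
W=lambda u,v,z: wonz((205+u/3.333,120+v/3.333),p,r,z)
a,b,c,d=[W(*x,.098) for x in[(57,122),(150,122),(300,126),(392,126)]]
print("front",a,b,c,d,"w",np.linalg.norm(a-b),np.linalg.norm(c-d),"sep",np.linalg.norm((a+b-c-d)/2))
v=(c+d-a-b)[:2]; print("yaw",np.degrees(np.arctan2(-v[0],v[1])))
e,f=W(150,243,.098),W(290,248,.098); print("back",e,f,np.linalg.norm(e-b),np.linalg.norm(f-c))
h=[W(*x,.114) for x in[(67,303),(140,303),(303,308),(377,308)]]; print("hook back",h); v=(h[3]-h[0])[:2]; print("yaw",np.degrees(np.arctan2(-v[0],v[1])))
g=[W(*x,.114) for x in[(67,263),(140,263),(303,268),(377,268)]]; print("hook front",g)
l=[W(*x,.124) for x in[(110,448),(328,455),(320,545),(115,540)]]; print("label",l)
v=(l[1]-l[0])[:2]; print("yaw",np.degrees(np.arctan2(-v[0],v[1])))
bk=[W(*x,.122) for x in[(60,585),(372,592)]];v=(bk[1]-bk[0])[:2]; print("cover back",bk,np.degrees(np.arctan2(-v[0],v[1])))
psi=np.radians(np.degrees(np.arctan2(*(-(c+d-a-b)[0:1]),(c+d-a-b)[1])))
mid=(a+b+c+d)/4; print("mid front",mid)
```

```text
front [ 0.4262 -0.1691  0.098 ] [ 0.4208 -0.1422  0.098 ] [ 0.4131 -0.0991  0.098 ] [ 0.4071 -0.0727  0.098 ] w 0.027436268064232668 0.027065082159219617 sep 0.07097446967937017
yaw 10.890814086037013
back [ 0.4614 -0.1352  0.098 ] [ 0.4542 -0.0923  0.098 ] 0.041170316658944474 0.041672609508558424
hook back [array([ 0.478 , -0.1571,  0.114 ]), array([ 0.4733, -0.1352,  0.114 ]), array([ 0.4648, -0.0864,  0.114 ]), array([ 0.4601, -0.0642,  0.114 ])]
yaw 10.89882053496822
hook front [array([ 0.4637, -0.1589,  0.114 ]), array([ 0.4592, -0.1375,  0.114 ]), array([ 0.4509, -0.0898,  0.114 ]), array([ 0.4462, -0.0682,  0.114 ])]
label [array([ 0.5247, -0.1363,  0.124 ]), array([ 0.5128, -0.0664,  0.124 ]), array([ 0.5548, -0.058 ,  0.124 ]), array([ 0.5675, -0.1287,  0.124 ])]
yaw 9.653437184438912
cover back [array([ 0.599 , -0.1454,  0.122 ]), array([ 0.5783, -0.0315,  0.122 ])] 10.327884367061577
mid front [ 0.4168 -0.1208  0.098 ]
```

Run:
```python
from h import *
np.set_printoptions(precision=4,suppress=True)
o=rpy(10.8,15); P=[.4315,-.1181]
arm.goto([*P,.135],o)
s=arm.get_state(); print(s['time'],s['tool_pos'],s['ee_rot'],s['force'])
hit=arm.move_straight([*P,.074],vel=.03,contact_N=18)
s=arm.get_state(); print(hit,s['time'],s['tool_pos'],s['force'],s['wrist_torque'],s['opening'])
arm.wait(1.5)
s=arm.get_state(); print(s['time'],s['tool_pos'],s['force'],s['wrist_torque'])
a=capture("wrist")[:,:,::-1]; b=capture("side")[:,:,::-1]
cv2.imwrite('pics/d.png',np.hstack([cv2.resize(a[100:400,100:460],(440,367)),cv2.resize(b[150:300,215:365],(360,367),interpolation=cv2.INTER_CUBIC)]))
```

```text
4.4667 [ 0.4316 -0.1182  0.1362] [-0.1243 74.9701 10.7053] [-0.2597  0.0619 -0.0499]
True 6.0333 [ 0.431  -0.1183  0.0828] [-5.1849  1.0744  9.5342] [0.2178 0.7875 0.1307] 0.057327756224165416
7.5333 [ 0.431  -0.1184  0.0828] [-6.2657  2.0163 10.1168] [0.301  0.8175 0.203 ]
```

View pics/d.png

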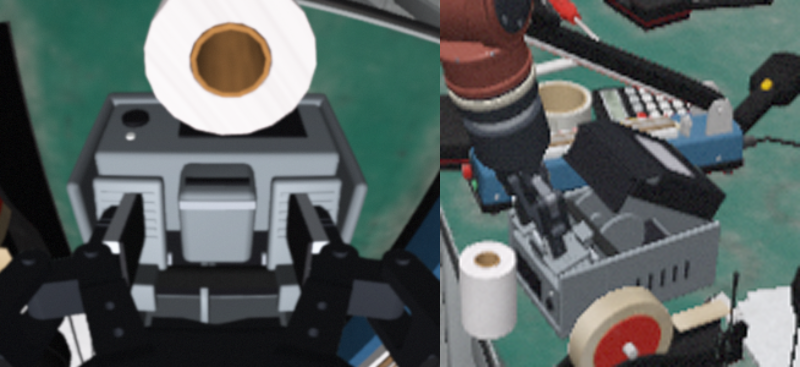

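Both fingertips hold the pads down, with about 10 N in z in total, and the side view shows the cover rising. I'll keep holding.

Run:
```python
from h import *
np.set_printoptions(precision=4,suppress=True)
arm.wait(3.5)
b=capture("side")[:,:,::-1]
s=arm.get_state(); print(s['time'],s['tool_pos'],s['force'])
arm.wait(1.0)
b2=capture("side")[:,:,::-1]
cv2.imwrite('pics/e.png',np.hstack([cv2.resize(x[110:300,215:365],(380,481),interpolation=cv2.INTER_CUBIC) for x in(b,b2)]))
```

```text
11.1833 [ 0.431  -0.1184  0.0828] [-5.8886  1.9579  9.6414]
```

View pics/e.png

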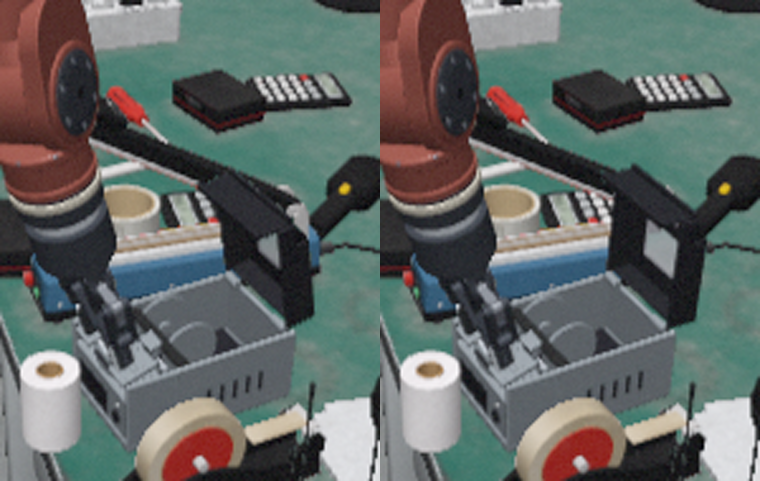

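The cover now stands nearly upright and the well with both guide plates is visible. I'll lift straight off the tabs, close the fingers and look into the well.

Run:
```python
from h import *
np.set_printoptions(precision=4,suppress=True)
P=[.4310,-.1183]
arm.move_straight([*P,.14],vel=.08)
arm.move_straight([.42,-.12,.25],vel=.12)
arm.grip(0.0)
s=arm.get_state(); print(s['time'],s['tool_pos'],s['ee_rot'],s['opening'],s['force'])
np.savez('look2.npz',p=s['tool_pos'],r=s['ee_rot'])
a=capture("wrist")[:,:,::-1]; cv2.imwrite('pics/f.png',a)
print(wproj([[.506,-.103,.086],[.4325,-.118,.098]],s['tool_pos'],s['ee_rot']))
cv2.imwrite('pics/f2.png',cv2.resize(a[100:370,130:430],(666,600),interpolation=cv2.INTER_CUBIC))
```

```text
14.7667 [ 0.42 -0.12  0.25] [ 0.0473 75.1367 10.8127] -0.00015482886035683127 [-1.0959 -0.1582 -0.1971]
[[277.5079 222.1007]
 [276.6153 162.926 ]]
```

View pics/f2.png

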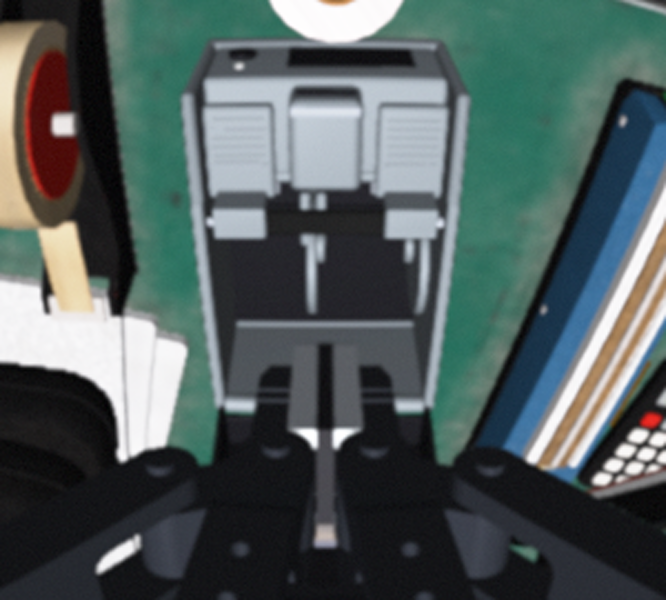

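Run:
```python
from h import *
np.set_printoptions(precision=4,suppress=True)
L=np.load('look2.npz'); p,r=L['p'],L['r']
psi=np.radians(10.7); R=np.array([[np.cos(psi),-np.sin(psi)],[np.sin(psi),np.cos(psi)]])
C0=np.array([.4168,-.1208])  # pad front mid
def W(u,v,z):
    w=wonz((130+u/2.22,100+v/2.222),p,r,z); return w, R.T@(w[:2]-C0)
for n,x in dict(gmid=(312,270,.089),gfr=(311,236,.07),gbk=(312,312,.07),fmid=(425,268,.089),ffr=(427,239,.07),fbk=(421,312,.07),bl=(428,403,.086),br=(222,403,.086),fr=(190,97,.086),fl=(463,97,.086),wellb_r=(237,322,.086),wellb_l=(413,322,.086),padR=(205,105,.098),padL=(448,105,.098)).items(): print(n,*W(*x))
for q in[(.505,-.104),(.51,-.13)]:
  for z in(.065,.12): print(arm.inverse_kinematics([*q,z],rpy(10.7,10)))
```

```text
gmid [ 0.5045 -0.1108  0.089 ] [ 0.088  -0.0064]
gfr [ 0.4979 -0.1127  0.07  ] [ 0.0812 -0.0071]
gbk [ 0.5449 -0.1038  0.07  ] [ 0.129 -0.007]
fmid [ 0.4935 -0.0582  0.089 ] [0.0869 0.0473]
ffr [ 0.489  -0.0561  0.07  ] [0.0829 0.0502]
fbk [ 0.5344 -0.0469  0.07  ] [0.1293 0.0508]
bl [ 0.5855 -0.0302  0.086 ] [0.1826 0.0577]
br [ 0.607  -0.1438  0.086 ] [ 0.1826 -0.058 ]
fr [ 0.4285 -0.1767  0.086 ] [ 0.0011 -0.0571]
fl [ 0.4071 -0.0639  0.086 ] [0.001  0.0577]
wellb_r [ 0.5458 -0.1421  0.086 ] [ 0.1229 -0.0449]
wellb_l [ 0.5292 -0.0543  0.086 ] [0.1228 0.0445]
padR [ 0.4258 -0.1688  0.098 ] [-0.     -0.0488]
padL [ 0.4075 -0.0724  0.098 ] [-0.0002  0.0493]
[-30.1927 -19.0134 -35.6312  65.7899   6.5274 -40.4592]
[-30.1927 -20.6515 -31.1495  71.9097   6.5274 -40.4592]
[-32.6579 -16.5368 -33.617   65.6141   6.847  -42.9202]
[-32.6579 -18.2309 -29.2139  71.7113   6.847  -42.9202]
```

The guide plate is at printer y ≈ -6 mm (face about -4.5 mm, so travel ≈ 0) and the fixed plate at about +47 mm. That leaves roughly 50 mm of gap for the 29 mm closed fingers, so I'll enter mid-gap.

Run:
```python
from h import *
np.set_printoptions(precision=4,suppress=True)
psi=np.radians(10.7); R=np.array([[np.cos(psi),-np.sin(psi)],[np.sin(psi),np.cos(psi)]])
C0=np.array([.4168,-.1208]); X=lambda y:C0+R@[.090,y]
o=rpy(10.7,15)
def st(t):
    s=arm.get_state(); print(t,s['time'],s['tool_pos'],"y",(R.T@(s['tool_pos'][:2]-C0))[1],s['force'],s['wrist_torque'])
arm.move_straight([*X(.021),.15],o,vel=.12); st('above')
h=arm.move_straight([*X(.021),.067],vel=.06,contact_N=6); print(h); st('in')
if not h:
    h=arm.move_straight([*X(-.044),.067],vel=.03,contact_N=8); print(h); st('pushed')
    b=capture("side")[:,:,::-1]; a=capture("wrist")[:,:,::-1]
    cv2.imwrite('pics/g.png',np.hstack([cv2.resize(b[130:310,215:365],(400,480),interpolation=cv2.INTER_CUBIC),cv2.resize(a[100:370,130:430],(400,480))]))
```

```text
above 16.0833 [ 0.5015 -0.0838  0.1507] y 0.020682585095086952 [ 1.2519 -0.5903 -0.3769] [-0.0465  0.2597  0.0193]
False
in 17.6167 [ 0.5016 -0.0836  0.0675] y 0.020824602648497705 [ 0.3987 -0.3769  0.2806] [-0.0377  0.2683  0.0024]
True
pushed 19.1417 [ 0.5103 -0.132   0.0666] y -0.02836755694212968 [-2.1264  3.3877  1.7838] [0.7215 0.1603 0.2489]
```

View pics/g.png

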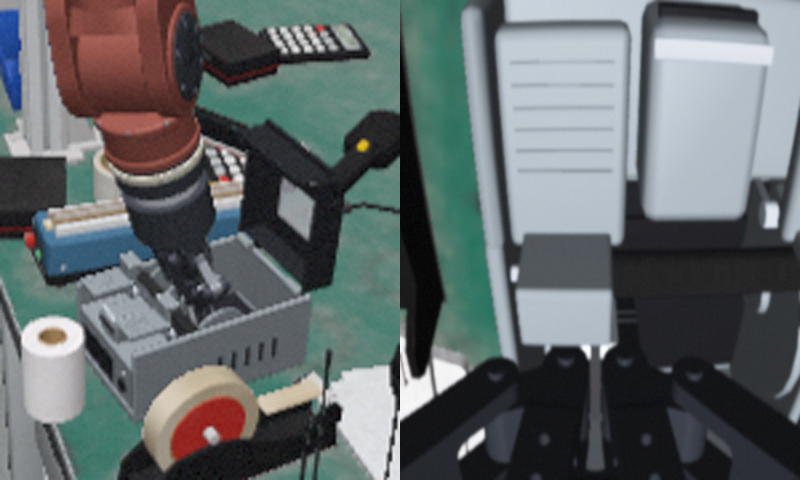

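The push stopped at y = -28 mm, about 8 mm before where I expected the stop, and the residual force is only about 4 N. I'll keep pushing gently with a slightly higher threshold.

Run:
```python
from h import *
np.set_printoptions(precision=4,suppress=True)
psi=np.radians(10.7); R=np.array([[np.cos(psi),-np.sin(psi)],[np.sin(psi),np.cos(psi)]])
C0=np.array([.4168,-.1208]); X=lambda y:C0+R@[.090,y]
def st(t):
    s=arm.get_state(); f=s['force']; print(t,s['time'],s['tool_pos'],"y",(R.T@(s['tool_pos'][:2]-C0))[1],"f",R.T@f[:2],f[2],s['wrist_torque'])
st('before')
h=arm.move_straight([*X(-.044),.067],vel=.02,contact_N=10); print(h); st('pushed'); arm.wait(.3); st('set')
```

```text
before 19.2417 [ 0.5103 -0.132   0.0665] y -0.028398266595350066 f [0.359  3.8232] 2.906628060904054 [0.8278 0.2077 0.2755]
True
pushed 19.5583 [ 0.5102 -0.1319  0.0661] y -0.02824576953246486 f [0.437  3.8023] 3.4782812061977246 [0.6443 0.15   0.21  ]
set 19.8583 [ 0.5101 -0.1319  0.0658] y -0.02825334840268503 f [0.9078 3.856 ] 3.508936004860927 [0.6996 0.1261 0.1868]
```

Run:
```python
from h import *
np.set_printoptions(precision=4,suppress=True)
psi=np.radians(10.7); R=np.array([[np.cos(psi),-np.sin(psi)],[np.sin(psi),np.cos(psi)]])
C0=np.array([.4168,-.1208]); X=lambda y:C0+R@[.090,y]
arm.move_straight([*X(-.010),.067],vel=.05)
arm.move_straight([*X(-.010),.15],vel=.1)
arm.move_straight([.42,-.12,.25],vel=.12)
s=arm.get_state(); print(s['time'],s['tool_pos'],s['ee_rot'],s['force'])
np.savez('look3.npz',p=s['tool_pos'],r=s['ee_rot'])
a=capture("wrist")[:,:,::-1]; cv2.imwrite('pics/h.png',a)
cv2.imwrite('pics/h2.png',cv2.resize(a[100:370,130:430],(666,600),interpolation=cv2.INTER_CUBIC))
```

```text
22.6167 [ 0.42   -0.1199  0.2494] [ 1.773  75.0731 12.5503] [ 0.1756 -0.0384 -0.1225]
```

View pics/h2.png

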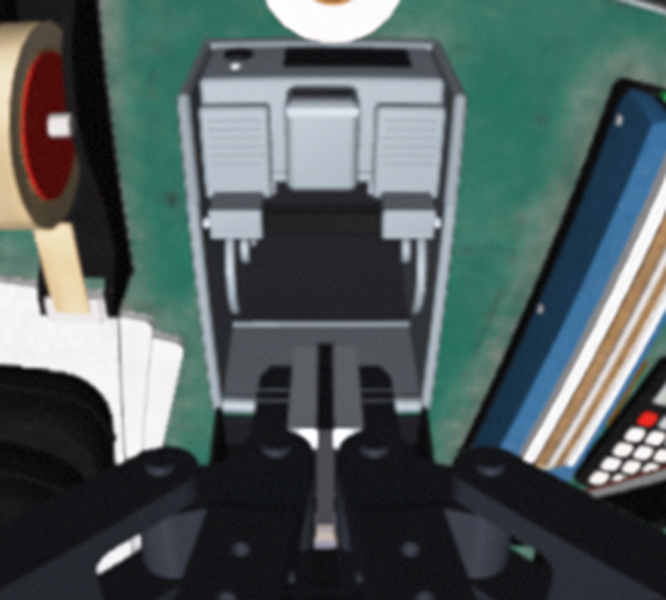

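Run:
```python
from h import *
np.set_printoptions(precision=4,suppress=True)
L=np.load('look3.npz'); p,r=L['p'],L['r']
psi=np.radians(10.7); R=np.array([[np.cos(psi),-np.sin(psi)],[np.sin(psi),np.cos(psi)]])
C0=np.array([.4168,-.1208])
def W(u,v,z): return R.T@(wonz((130+u/2.22,100+v/2.222),p,r,z)[:2]-C0)
for n,x in dict(gmid=(228.5,270,.089),fmid=(421.5,270,.089),gbk=(236,312,.07),fbk=(418,312,.07),bl=(428,403,.086),br=(222,403,.086),fr=(186,97,.086),fl=(460,97,.086),padR=(201,105,.098),padL=(445,105,.098)).items(): print(n,W(*x))
# plate row profile at row 270 and 255 in original pixels
a=cv2.cvtColor(cv2.imread('pics/h.png'),cv2.COLOR_BGR2GRAY)
for v in(217,222,227): print(a[v,218:250],a[v,305:335])
```

```text
gmid [ 0.0878 -0.0446]
fmid [0.0882 0.0471]
gbk [ 0.1289 -0.0456]
fbk [0.1294 0.0509]
bl [0.1828 0.0594]
br [ 0.182  -0.0562]
fr [ 0.001  -0.0572]
fl [0.0011 0.0578]
padR [-0.0002 -0.049 ]
padL [-0.0001  0.0493]
[178 185 173 144  89  51  41  40  39  42  40  41  60 126 187 205 187 131
  68  49  72 108 124 113  77  46  36  38  38  38  38  39] [ 37  37  38  37  47  71 107 123 118  90  60  56 105 170 202 191 151  93
  61  50  54  65 104 156 178 183 169 141 109  96]
[157 178 178 162 119  74  44  40  40  41  43  39  62 124 190 211 196 138
  72  42  38  40  40  38  39  36  38  37  37  37  36  37] [ 39  36  40  36  39  37  41  46  52  52  51  58 108 176 205 195 143  85
  56  52  56  90 142 172 184 177 152 114  97  98]
[150 176 182 178 147  94  52  41  41  41  41  39  45  85 146 187 189 153
  91  46  38  42  40  38  39  37  38  38  37  40  37  37] [ 37  36  37  36  36  38  41  46  50  51  52  67 114 169 193 180 126  71
  52  53  72 116 159 181 180 158 119  97  93  92]
```

The wrist view shows the guide at printer y ≈ -44 mm, so about 38 mm of travel, which is 7–8 mm short of the stop. The force and moment put the contact near the right rim at about s = 80 mm, so the wider part of the closed finger hit the case wall. I'll straddle the wall instead: the left finger inside pushes with its flat inner pad and the right finger stays outside in free air. First I'll check the tape dispenser's clearance.

Run:
```python
from h import *
np.set_printoptions(precision=4,suppress=True)
L=np.load('look3.npz'); p,r=L['p'],L['r']
psi=np.radians(10.7); R=np.array([[np.cos(psi),-np.sin(psi)],[np.sin(psi),np.cos(psi)]])
C0=np.array([.4168,-.1208])
def W(u,v,z): return R.T@(wonz((130+u/2.22,100+v/2.222),p,r,z)[:2]-C0)
print("base edge",[W(131,270,z) for z in(0,.03)],"wheel right/back",[W(75,125,z) for z in(.04,.08)],[W(45,228,z) for z in(.0,.04)],"tape end",W(90,310,.03))
X=lambda y,z:[*(C0+R@[.092,y]),z]
for y in(-.054,-.072):
  for z in(.067,.15): print(arm.inverse_kinematics(X(y,z),rpy(10.7,15)))
```

```text
base edge [array([ 0.1523, -0.1217]), array([ 0.1306, -0.1118])] wheel right/back [array([ 0.0327, -0.126 ]), array([ 0.015 , -0.1107])] [array([ 0.1202, -0.1741]), array([ 0.0948, -0.1552])] tape end [ 0.1613 -0.1434]
[-37.2013 -19.0169 -36.1322  62.701   11.0719 -46.9117]
[-37.2013 -21.1897 -29.145   71.8609  11.0719 -46.9117]
[-38.6852 -16.9328 -34.4373  62.6011  11.3306 -48.4013]
[-38.6852 -19.1826 -27.5487  71.7396  11.3306 -48.4013]
```

Run:
```python
from h import *
np.set_printoptions(precision=4,suppress=True)
psi=np.radians(10.7); R=np.array([[np.cos(psi),-np.sin(psi)],[np.sin(psi),np.cos(psi)]])
C0=np.array([.4168,-.1208]); X=lambda y,z:[*(C0+R@[.092,y]),z]
o=rpy(10.7,15)
def st(t):
    s=arm.get_state(); f=s['force']; print(t,s['time'],s['tool_pos'],"y",(R.T@(s['tool_pos'][:2]-C0))[1],"f",R.T@f[:2],f[2],s['wrist_torque'],s['opening'])
arm.grip(.036)
arm.move_straight(X(-.0535,.15),o,vel=.12); st('above')
h=arm.move_straight(X(-.0535,.066),vel=.05,contact_N=5); print(h); st('in')
if not h:
    h=arm.move_straight(X(-.075,.066),vel=.02,contact_N=8); print(h); st('pushed')
    arm.wait(.3); st('set')
```

```text
above 24.45 [ 0.5172 -0.1563  0.1506] y -0.05356756185650456 f [0.1388 0.2558] 0.5547506775047953 [-0.0566  0.2293 -0.0104] 0.03609707245768001
False
in 26.2833 [ 0.5173 -0.1564  0.0663] y -0.05363842029298971 f [-0.4741 -0.2656] 0.6566221606752826 [-0.0488  0.231   0.0338] 0.03637034370137621
True
pushed 26.8333 [ 0.5182 -0.1626  0.0655] y -0.059860547861149895 f [0.211  1.4795] 1.7540916592803109 [0.3544 0.2185 0.0306] 0.03597922519380722
set 27.1333 [ 0.518  -0.1626  0.0652] y -0.05984831283678828 f [0.1385 1.2931] 0.8225181642484952 [0.3119 0.1993 0.0002] 0.036407745264077154
```

The inner pad stopped at the same guide-face position, -42 mm, as the closed fingers did (-42.7 mm). That suggests the guide itself is at its stop: if the quoted gap of 42–54 mm is plate to plate, travel 0 puts the face at +4 mm and the stop at -42 mm. I'll do one firmer slow push (still well under 35 N) to confirm, then retreat and look.

Run:
```python
from h import *
np.set_printoptions(precision=4,suppress=True)
psi=np.radians(10.7); R=np.array([[np.cos(psi),-np.sin(psi)],[np.sin(psi),np.cos(psi)]])
C0=np.array([.4168,-.1208]); X=lambda y,z:[*(C0+R@[.092,y]),z]
o=rpy(10.7,15)
def st(t):
    s=arm.get_state(); f=s['force']; print(t,s['time'],"y",(R.T@(s['tool_pos'][:2]-C0))[1],"z",s['tool_pos'][2],"f",R.T@f[:2],f[2])
h=arm.move_straight(X(-.075,.066),o,vel=.012,contact_N=14); print(h); st('pushed')
arm.move_straight(X(-.0545,.066),vel=.04); st('back')
arm.move_straight(X(-.0545,.15),vel=.1)
arm.move_straight([.42,-.12,.25],o,vel=.12); st('look')
s=arm.get_state(); np.savez('look4.npz',p=s['tool_pos'],r=s['ee_rot'])
a=capture("wrist")[:,:,::-1]; b=capture("side")[:,:,::-1]; cv2.imwrite('pics/i_w.png',a)
cv2.imwrite('pics/i.png',np.hstack([cv2.resize(a[100:340,170:370],(400,480),interpolation=cv2.INTER_CUBIC),cv2.resize(b[130:310,215:365],(400,480),interpolation=cv2.INTER_CUBIC)]))
```

```text
True
pushed 27.6333 y -0.05980737745956697 z 0.06475670990046148 f [-0.1091  2.4516] 1.2756530098501397
back 27.925 y -0.05446371633923583 z 0.06602339137431293 f [-0.1687 -0.1864] -0.9644355309123143
look 30.2667 y 0.00020046886315327802 z 0.24934425238813349 f [-0.5881 -0.3567] 0.15607386800977235
```

View pics/i.png

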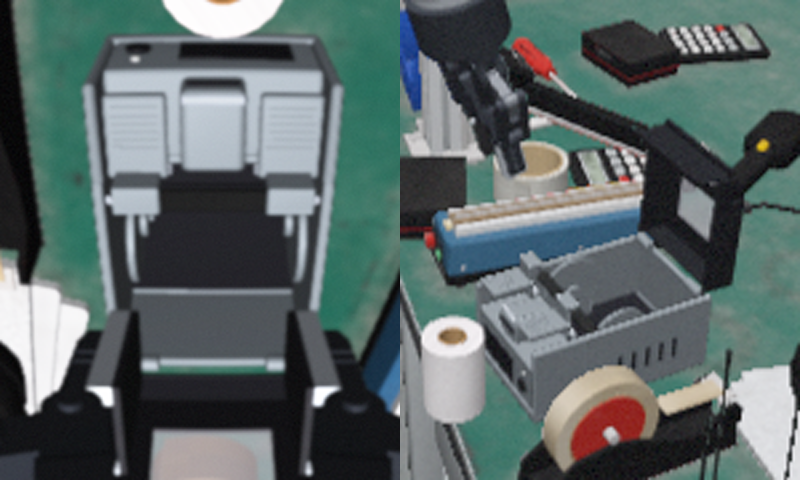

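The pad stopped at the same place under 14 N, about nine times the sliding force, so the guide is at its stop. The picture shows both tabs up, the cover upright, the roll in place and the gripper clear.

Run:
```python
from station import arm
arm.sign_off(); print(arm.get_state()['time'])
```

```text
the job is handed in; nothing more can be done
the job is handed in; nothing more can be done
```

I opened the printer and pushed the roll guide to a hard stop, then handed the job in. The arm's clock read about 30 s of the 51 s limit at the last check.

- **Tabs and cover:** I pressed both release tabs together with one fingertip on each and held them for about 6 s. The total downward force was about 10 N. The side view showed the cover standing upright before I let go.
- **Roll guide:** The closed fingers pushed it outwards about 38 mm and then stopped. I had first placed the stop 8 mm further out and suspected the fingers were hitting the case wall. I then pushed again from a different position, with one finger inside the wall and one outside.
- **Check on the stop:** All pushes, with contact thresholds of 8, 10, 8 and 14 N, stopped with the guide's inner face at the same place to within 1 mm (printer y about -42 mm). It normally slides at about 1.5 N. If the quoted 42–54 mm gap is measured plate to plate, that is the full 46 mm of travel.
- **What disagreed:** If the gap is instead measured from the round bosses, the guide is only about 38 mm out and would miss the 41 mm needed. I trusted the repeated hard stop, but I did not see the joint value itself.
- **Final view:** The cover was open and both tabs were up. The label roll had not visibly moved, and the gripper was in free air with about 0.5 N on it, which is sensor noise. I did not measure the other loose things again, but the gripper did not go near them.

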